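# Hang a new label roll on the empty peg of a carousel rack

## Robot

A 7-joint arm with a two-finger parallel gripper is mounted at the origin on a cart in front of the work surface, level with it; the furniture and walls round the work are solid. World frame = base frame: x ahead of the robot, y to its left, z up, the work surface at z = 0. Lengths are in m, angles in degrees, forces in N, time in s.
With the tool pointing down it reaches from about 0.425 to 0.875 m from the base axis. Payload 4.7 kg.
Tool frame: the origin (TCP) lies at the very end of the fingers, on their centre line; the grasp point (between the pads) lies 19 mm behind it; z points along the fingers, y is the line along which they close (so a half turn about z gives the same grasp; the last joint's range is limited). The gripper opens to 87 mm and grips with 3 to 60 N. Pads are 19 mm wide; open, the fingers measure 117 mm over their backs; the gripper's body (75 mm by 190 mm) begins 51 mm behind the grasp point.
Start: joints at [-68.864, 18.392, -4.016, 83.108, 1.295, 78.541, -3.26], TCP at [0.226, 0.61, 0.223] pointing down, gripper open.
Joint ranges: [-163.93, 163.93], [-17.29, 119.83], [-79.2, 71.16], [3.27, 140.29], [-89.18, 269.18], [5.43, 117.66], [-154.24, 154.24]. Speed limits (degrees/s): [147.25, 147.25, 180, 180, 180, 180, 180].

## Interface

Orientations are given as [roll, pitch, yaw] about the fixed x, y, z axes, in that order (R = Rz(yaw) Ry(pitch) Rx(roll)).
In Python, from cell import get_obs, read_camera, sign_off, silhouettes gives the robot as it stands.
- The arm moves only by the tool play_rows, never from a script. Its argument "steps" is a list that holds one entry, the list of rows, each a list of 7 numbers: the shift along the tool's x, y, z in m, then the turn, a rotation vector about the tool's x, y, z in rad, then the finger opening in m, from 0 to 0.087. A call has 1 to 12 rows; each row shifts and turns the commanded pose from where the row before left it, along the tool's axes as they then stand; what a row does not reach is not made up. A row lasts 1/10 s, in which the tool goes at most 50 mm and 8.59 degrees, less where a joint would pass 70% of its speed; a pose out of reach is approached as far as the arm can. A call is refused whole if a number of a shift passes 0.05 or a number of a turn 0.15, either way. A call with a gripper value outside its range is refused whole. The fingers move at their own pace and stop on an object; "force" is the grip in N (left out, the last holds). Time passes only in rows, so rows that do not move let the fingers close. It gives the time, the measured TCP pose, the force, the opening and the grip force at its end, in the units of the state.
- get_obs(): the state, without advancing time (a new reading comes with each control period).
- read_camera(name): name is "side" or "top"; returns a dict with "frame" (480x640x3 uint8, red, green, blue), "intrinsics" (3x3 intrinsics, pixels), "k1" (the pictures are not rectified: a ray, as slopes to the right and down, at radius r is drawn at 1 + k1 r^2 times it, then the intrinsics apply), "view" (4x4, takes a point from world to camera coordinates). Camera axes: x right, y up, looking along -z (the intrinsics and any distortion apply to the point x, -y, -z); pixel columns grow to the right and rows downward; lengths in m; the calibration is good to about 2 mm. A picture is of the moment at which its call begins. There is no depth.
- sign_off(): hands the job in; it is judged then, once.
Trained networks look in the newest picture that a camera, given by its name, has taken for a name from the list of things; names that differ only in an ending like _2 or _b are one class to them, and where a whole thing is asked for, a point or a joint stands for the part that bears it (a point fixed in the world has none). Each returns a list of dicts, best first, with "p" (0 to 1); they miss things now and then, are a little off and sometimes report something else, mostly with a low value. They report only what shows in the picture. A call takes as long as a camera call. They do not tell look-alikes from the thing itself.
- silhouettes(camera, name): "pixels" (480x640 bool, what is visible of it) and "extent" ([left, top, right, bottom] in pixels, round what is visible of it).
The state is a dict: "time_s": time; "qpos": joint angles; "joint_velocities": joint speeds; "effort": joint torques, N m; "tool_pos": TCP position; "tool_rot": TCP orientation; "force": force on the tool from outside, world axes, zero at the start; "wrist_torque": the same for the moment, N m; "grip_width": finger opening in m; "grasp_force": force on a finger pad.
Only numpy, scipy, OpenCV 4.12 (cv2) and the standard library are available. Lean on these libraries where they do the work, as an engineer would, in place of code of your own. Each camera call takes 0.05 s, during which the arm holds its last target. There are 200 camera calls.

## Task

Turn the roll carousel until its empty peg points forward, over the pointer on the foot. Then take the full label roll out of its stand and hang it on that peg, leaving the peg over the pointer. Do not let the roll fall, and do not disturb the carton and the two vials on the worktop.

Things in the scene. Friction and masses are not known exactly. Their poses are not given: they have to be found in the camera images.
- rack: Fixed foot of the roll carousel: dark steel disc, 170 mm diameter, 10 mm high at its edge. Origin: centre of its underside, on the vertical turning axis; z up. Its -x axis is its front, roughly towards the robot; there a dark bar (the pointer) sticks out. The head on it has a 26 mm hub and four level pegs at 90 degrees: three carry label rolls, one is empty.
- pointer (a point): Outer end of the pointer's top, 125 mm in front of the turning axis, 8 mm above the worktop; the pointer is 14 mm wide. The three rolls on the rack (88, 100 and 112 mm diameter, 30 mm wide) are centred 85 mm from the turning axis, upright, axis along the peg, tops at most 150 mm above the worktop; they are fixed to the head and turn with it.
- rack_head (a joint): Angle of the turning head, rad, positive anticlockwise from above. 0 (or 2 pi): the empty peg lies exactly over the pointer, along the -x axis of rack. Turns both ways between -2.0 and 8.3; it starts between 1.2 and 5.1. Light friction (0.04 N m), no spring; it stays where it is left.
- knob (a point): Grip point of the black bar knob on top of the head, on the turning axis, 175 mm above the worktop: bar 12 mm wide, 50 mm long, top at 187 mm, standing on a 40 mm disc (162 mm up). The bar lies along the line of the empty peg. This point turns with the head: its -x axis points along the empty peg.
- free_peg (a point): Point on the centre line of the empty peg, 85 mm from the turning axis, 110 mm above the worktop; its -x axis points outward along the peg. Peg: 8 mm diameter, reaching 123 mm from the axis, its last 5 mm bent up (tip top 122 mm above the worktop); a 16 mm collar surrounds it up to 20 mm from the axis.
- new_roll: Full label roll, white paper on a cardboard core: 112 mm diameter, 30 mm wide, 40 mm through hole, 0.1 to 0.2 kg. Origin: its centre; x is its axis, level; z up at the start, centre 66 mm above the worktop. Can be gripped from above across its flat faces near the top of the rim (wall 36 mm from hole to rim). Hung on a peg, its centre is 16 mm below the peg's centre line.
- stand: Fixed aluminium stand in which the new roll stands on edge: 60 x 130 x 8 mm plate with two upright cheeks (top 30 mm above the worktop) beside the roll's faces, 2 mm clear of them. Origin: centre of its underside; its x axis is the roll's axis.
- carton: Bystander: light blue carton, 50 x 34 x 80 mm, standing. Origin: centre of its underside.
- small_vial: Bystander: white vial with blue cap, 28 mm diameter, 61 mm high. Origin: centre of its underside.
- tall_vial: Bystander: white vial with blue cap, 31 mm diameter, 67 mm high. Origin: centre of its underside.
Mind the look-alikes: they are no part of the job. Leave any purple look-alike of the new_roll alone.

How it is judged:
By the outcome, as a careful person would: the job done as asked, in the order asked, and still so for the second after the job is handed in, with the robot touching nothing.
It also fails if it takes over 58 s, if anything falls off the work surface, if the arm or the gripper's body presses on something with over 40 N, if the wrist force passes 120 N, or if a joint passes its speed limit or range.

## Working session

There is one attempt and no reset: what is moved stays moved. The work goes in short steps, Python scripts to look and compute and a tool call to move; the robot and the scene stay as the last step left them, time stands still between calls to the robot, and variables do not carry over. Pictures are saved under pics/ and viewed, at most 10 in all, crops included, and the job is handed in when it is done.

Besides the shell and the picture viewer there is one more tool, called after "Emit:" by a JSON object that holds its "fn" and its "kwargs", one argument or row to a line. play_rows: Moves the arm, as the interface text tells. Its arguments: {"type":"object","properties":{"steps":{"type":"array","items":{"type":"array","items":{"type":"array","items":{"type":"number"}}}},"force":{"type":"number"}},"required":["steps"]}

```bash
ls; mkdir -p pics; python3 - <<'E'
from cell import *
import cv2,numpy as np
o=get_obs();print(o)
for c in("side","top"):
    r=read_camera(c);cv2.imwrite(f"pics/{c}0.png",r["frame"][:,:,::-1]);print(c,r["intrinsics"],r["k1"],r["view"])
    for n in("rack","rack_head","knob","free_peg","new_roll","stand","carton","small_vial","tall_vial"):
        for d in silhouettes(c,n)[:3]:
            m=d["pixels"];ys,xs=np.nonzero(m);print(n,round(d["p"],2),d["extent"],m.sum(),xs.mean().round(1),ys.mean().round(1))
E
```

```text
pics
{'time_s': 0.0, 'qpos': array([-68.86491184,  18.44101698,  -4.01454254,  83.17463598,
         1.29925262,  78.54216748,  -3.25985987]), 'joint_velocities': array([-0.03961736,  0.12282191,  0.02696443,  0.05191835,  0.01237324,
        0.07372303, -0.02910917]), 'effort': array([ 2.67352370e-04, -4.91300690e+01, -4.04286291e-01, -3.12524450e+01,
       -6.39817631e-02,  4.40561422e-02,  1.80157290e-04]), 'tool_pos': array([0.22568665, 0.60896409, 0.22144157]), 'tool_rot': array([-1.79887658e+02,  1.02721911e-02,  1.59674716e+02]), 'force': array([-0.23493851, -0.43572748,  0.21179326]), 'wrist_torque': array([ 0.07962658, -0.07175647, -0.08552823]), 'grasp_force': 0.0, 'grip_width': 0.08736357529797834}
side [[474.5839756    0.         319.76481325]
 [  0.         474.5839756  236.88208272]
 [  0.           0.           1.        ]] 0.022398576154410127 [[ 0.85961764 -0.5107963   0.01202694 -0.41562007]
 [ 0.23791269  0.42099212  0.87530748 -0.26534971]
 [-0.45216707 -0.74956839  0.48341718 -0.6498647 ]
 [ 0.          0.          0.          1.        ]]
rack 0.97 [369.2, 229.
[... 1045 characters left out ...]
ack_head 0.71 [316.3, 123.6, 437.2, 240.8] 4094 388.1 180.4
knob 0.6 [316.1, 124.1, 437.0, 241.8] 4339 388.1 180.5
knob 0.24 [183.0, 242.9, 238.9, 285.1] 608 219.3 266.7
free_peg 0.97 [319.6, 126.4, 436.2, 233.5] 3854 389.0 180.0
free_peg 0.71 [318.8, 119.6, 435.1, 242.9] 7251 378.6 184.6
new_roll 0.96 [178.2, 243.7, 233.5, 273.8] 1349 204.4 256.0
new_roll 0.86 [261.1, 237.3, 308.8, 287.0] 1722 284.7 261.1
stand 0.71 [185.7, 245.2, 241.5, 283.4] 611 217.6 267.5
carton 0.77 [239.6, 315.7, 262.0, 346.7] 530 250.9 331.1
carton 0.36 [319.4, 122.5, 435.2, 241.1] 3871 388.6 180.2
small_vial 0.43 [343.5, 299.9, 363.3, 313.9] 156 352.9 307.2
tall_vial 0.8 [239.3, 165.3, 257.7, 179.6] 208 247.0 170.7
```

View pics/side0.png

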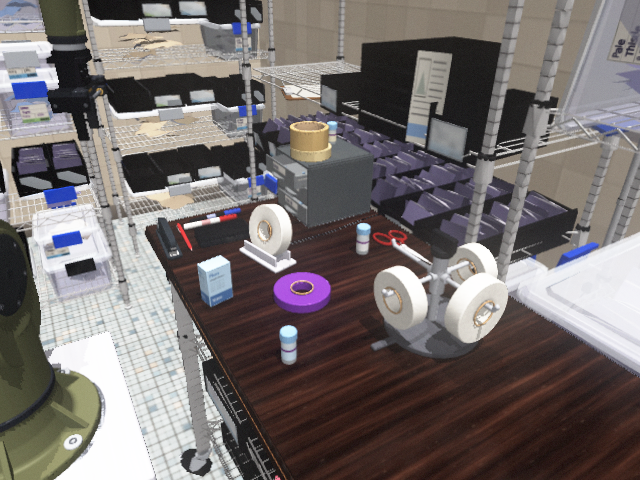

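View pics/top0.png

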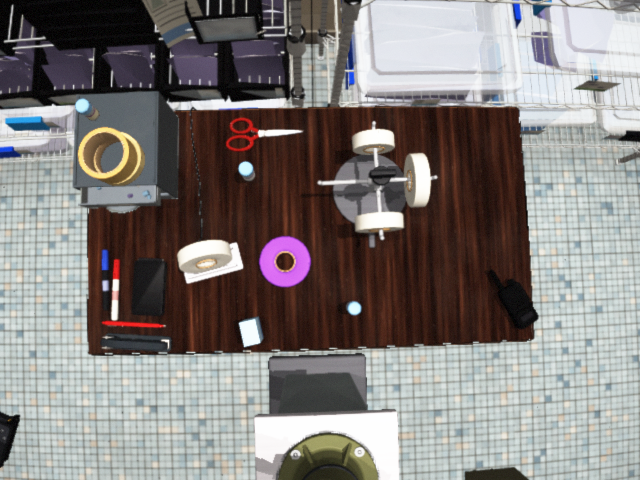

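The side picture shows the roll standing in its stand at (270,230) and the purple decoy at (302,292). It also shows the carousel at (440,290), with its pointer at (380,346). In the top picture the empty peg points left to (320,182), the knob is at (380,177), and the pointer is at (373,240). So the head is at about 4.7 rad and needs roughly +90° anticlockwise. Next I'll take close-ups of the carousel.

```bash
cat > h.py <<'E'
import cv2,numpy as np
from cell import *
class Cam:
    def __init__(s,n):
        r=read_camera(n);s.f=r["frame"];s.K=r["intrinsics"];s.k=r["k1"];s.V=r["view"]
    def proj(s,P):
        P=np.atleast_2d(P);c=P@s.V[:3,:3].T+s.V[:3,3];a=np.c_[c[:,0],-c[:,1]]/-c[:,2:]
        a=a*(1+s.k*(a**2).sum(1,keepdims=True));return a*[s.K[0,0],s.K[1,1]]+s.K[:2,2]
    def ray(s,uv):
        d=(np.array(uv)-s.K[:2,2])/[s.K[0,0],s.K[1,1]];a=d.copy()
        for _ in range(20):a=d/(1+s.k*(a**2).sum())
        R=s.V[:3,:3];v=R.T@np.array([a[0],-a[1],-1]);return -R.T@s.V[:3,3],v/np.linalg.norm(v)
    def atz(s,uv,z):
        o,v=s.ray(uv);return o+v*(z-o[2])/v[2]
def tri(*cu):
    A=np.zeros((3,3));b=np.zeros(3);rs=[c.ray(u) for c,u in cu]
    for o,v in rs:
        M=np.eye(3)-np.outer(v,v);A+=M;b+=M@o
    p=np.linalg.solve(A,b);return p,[np.linalg.norm(np.cross(p-o,v)) for o,v in rs]
E
python3 - <<'E'
from h import *
t=Cam("top");s=Cam("side")
a=cv2.resize(t.f[115:255,305:445],(600,600),interpolation=cv2.INTER_CUBIC)
cv2.imwrite("pics/ct.png",a[:,:,::-1])
a=cv2.resize(s.f[220:370,360:520],(640,600),interpolation=cv2.INTER_CUBIC)
cv2.imwrite("pics/cs.png",a[:,:,::-1])
# new roll fit
import scipy.optimize as so
T=silhouettes("top","new_roll")[0];S=silhouettes("side","new_roll")[0]
th=np.linspace(0,2*np.pi,60)
def hull(c,p):
    x,y,z,w=p;ax=np.array([np.cos(w),np.sin(w),0]);u=np.array([-np.sin(w),np.cos(w),0]);k=np.array([0,0,1])
    P=np.vstack([np.array([x,y,z])+e*.015*ax+.056*(np.outer(np.cos(th),u)+np.outer(np.sin(th),k)) for e in(-1,1)])
    return cv2.convexHull(c.proj(P).astype(np.float32))
def cost(p):
    e=0
    for c,m in((t,T),(s,S)):
        im=np.zeros((480*4,640*4),np.uint8);cv2.fillConvexPoly(im,np.round((hull(c,p)+.5)*4).astype(int),1)
        im=cv2.resize(im*255,(640,480),interpolation=cv2.INTER_AREA)/255.
        mm=m["pixels"].astype(float)
        if c is s: # stand occlusion: ignore low rows
            im[244:]=0;mm=mm.copy();mm[244:]=0
        e+=np.abs(im-mm).sum()
    return e
p0=t.atz((204,256),.08);print(p0)
best=None
for w in np.radians([-40,-20,0,20,40]):
    r=so.minimize(cost,[p0[0],p0[1],.066,w],method="Nelder-Mead",options=dict(initial_simplex=np.array([p0[0],p0[1],.066,w])+np.vstack([np.zeros(4),np.diag([.02,.02,.01,.3])]),maxiter=300))
    print(r.x,np.degrees(r.x[3]),r.fun)
for n in("carton","small_vial","tall_vial"):
    u=silhouettes("top",n)[0]["pixels"];v=silhouettes("side",n)[0]["pixels"]
    print(n,tri((t,np.argwhere(u).mean(0)[::-1]),(s,np.argwhere(v).mean(0)[::-1])))
E
```

```text
[0.50388787 0.24439654 0.08      ]
[ 0.51506533  0.27565283  0.05121713 -1.08614043] -62.231262589103636 3017.6156862745097
[0.5002181  0.24168156 0.06947654 0.18087397] 10.363315153837245 2852.7137254901963
[0.50384817 0.24703341 0.06709849 0.18810941] 10.777875075367207 2854.219607843137
[0.5023831  0.24635398 0.0665011  0.19532285] 11.191174948575682 2856.1686274509802
[0.50691865 0.25458284 0.06232368 0.18882618] 10.818942985451333 2863.5450980392156
carton (array([0.3433863 , 0.15544789, 0.04254517]), [np.float64(0.0003971029489006665), np.float64(0.00039710294890062825)])
small_vial (array([ 0.38664924, -0.06338717,  0.03441014]), [np.float64(0.0008558482776522434), np.float64(0.0008558482776521211)])
tall_vial (array([0.51804304, 0.17560592, 0.04949659]), [np.float64(0.16725211289730516), np.float64(0.16725211289730516)])
```

View pics/ct.png

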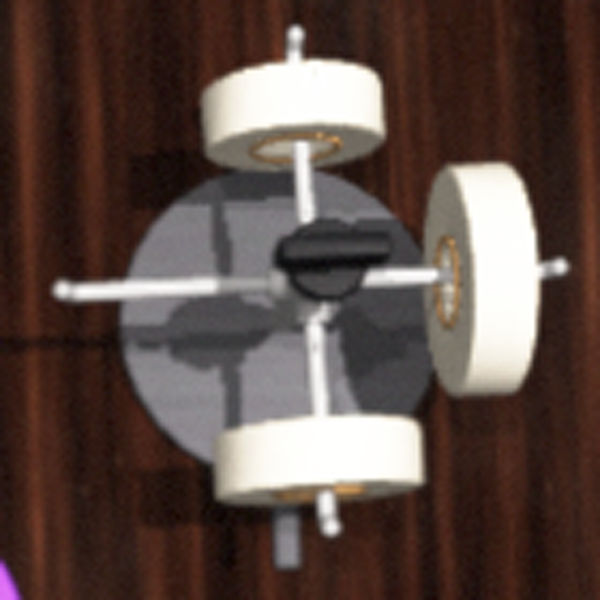

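View pics/cs.png

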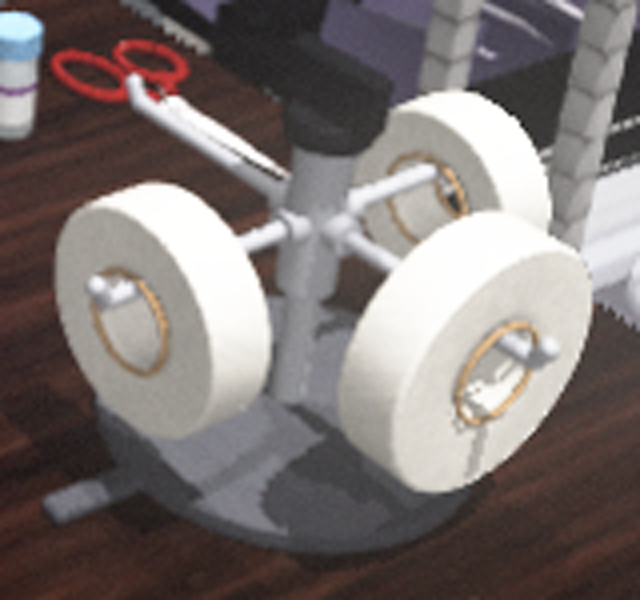

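```bash
cat > m.py <<'E'
from h import *
import scipy.optimize as so
t=Cam("top");s=Cam("side")
ct=lambda a,b:np.array([305+(a+.5)*140/600-.5,115+(b+.5)*140/600-.5])
cs=lambda a,b:np.array([360+(a+.5)/4-.5,220+(b+.5)/4-.5])
print("emptytip",tri((t,ct(62,290)),(s,cs(135,88))))
print("fronttip",tri((t,ct(330,527)),(s,cs(98,290))))
print("righttip",tri((t,ct(563,267)),(s,cs(548,350))))
print("pointer",tri((t,ct(287,568)),(s,cs(58,508))),t.atz(ct(287,568),.008))
print("knob z.187",t.atz(ct(333,242),.187))
obs=[(t,ct(62,290),0),(s,cs(135,88),0),(t,ct(330,527),1),(s,cs(98,290),1),(t,ct(563,267),2),(s,cs(548,350),2),(t,ct(296,33),3)]
def f(p):
    x,y,z,a=p;r=[]
    for c,u,i in obs:
        w=a+i*np.pi/2
        r.append(c.proj([x+.121*np.cos(w),y+.121*np.sin(w),z])[0]-u)
    return np.ravel(r)
r=so.least_squares(f,[.66,-.13,.117,1.57]);print("axis",r.x,np.degrees(r.x[3]),f(r.x).round(1))
th=np.linspace(0,2*np.pi,60)
T=max(silhouettes("top","new_roll"),key=lambda d:d["p"]*(d["extent"][0]<240));S=max(silhouettes("side","new_roll"),key=lambda d:d["p"]*(d["extent"][1]<240))
print(T["extent"],S["extent"])
def hull(c,p):
    x,y,z,w=p;ax=np.array([np.cos(w),np.sin(w),0]);u=np.array([-np.sin(w),np.cos(w),0]);k=np.array([0,0,1])
    P=np.vstack([np.array([x,y,z])+e*.015*ax+.056*(np.outer(np.cos(th),u)+np.outer(np.sin(th),k)) for e in(-1,1)])
    return cv2.convexHull(c.proj(P).astype(np.float32))
def fillhole(m):
    q=np.zeros(m.shape,np.uint8);cs_,_=cv2.findContours(m.astype(np.uint8),cv2.RETR_EXTERNAL,cv2.CHAIN_APPROX_NONE);cv2.drawContours(q,cs_,-1,1,-1);return q.astype(float)
M={t:fillhole(T["pixels"]),s:fillhole(S["pixels"])}
def cost(p):
    e=0
    for c in(t,s):
        im=np.zeros((1920,2560),np.uint8);cv2.fillConvexPoly(im,np.round((hull(c,p)+.5)*4-.5).astype(np.int32),255)
        im=cv2.resize(im,(640,480),interpolation=cv2.INTER_AREA)/255.
        mm=M[c].copy()
        if c is s: im[242:]=0;mm[242:]=0
        e+=np.abs(im-mm).sum()
    return e
p0=t.atz((204,256),.08)
for w in np.radians([60,90,110,130]):
    q=np.array([p0[0],p0[1],.066,w])
    r=so.minimize(cost,q,method="Nelder-Mead",options=dict(initial_simplex=q+np.vstack([np.zeros(4),np.diag([.02,.02,.01,.3])])))
    print(r.x.round(4),np.degrees(r.x[3]).round(1),r.fun)
    if w<1.1 or r.fun<b.fun: b=r
o=np.hstack([cv2.resize(c.f[y:y+75,x:x+100].copy(),(400,300)) for c,x,y in((t,155,220),(s,220,190))])
for i,(c,x,y) in enumerate(((t,155,220),(s,220,190))):
    h=((hull(c,b.x)+.5-[x,y])*4-.5+[400*i,0]).astype(np.int32);cv2.polylines(o,[h],True,(255,0,0),1)
    k,_=cv2.findContours(M[c].astype(np.uint8),cv2.RETR_EXTERNAL,cv2.CHAIN_APPROX_NONE)
    for z in k:cv2.polylines(o,[((z+.5-[x,y])*4-.5+[400*i,0]).astype(np.int32)],True,(0,200,0),1)
cv2.imwrite("pics/roll.png",o[:,:,::-1])
for q in silhouettes("top","tall_vial"):print(q["p"],q["extent"],t.atz([(q["extent"][0]+q["extent"][2])/2,(q["extent"][1]+q["extent"][3])/2],.05))
E
python3 m.py
```

```text
emptytip (array([0.64445668, 0.00387187, 0.11600227]), [np.float64(0.00011043979393426507), np.float64(0.00011043979393443584)])
fronttip (array([ 0.52886479, -0.11833175,  0.11752418]), [np.float64(0.00010249401953106794), np.float64(0.00010249401953119453)])
righttip (array([ 0.64966794, -0.23495481,  0.12018573]), [np.float64(0.0008383122170611055), np.float64(0.0008383122170612667)])
pointer (array([ 0.51916366, -0.11442676,  0.00712081]), [np.float64(0.0017713338519259373), np.float64(0.001771333851925964)]) [ 0.5176159  -0.11330926  0.008     ]
knob z.187 [ 0.64878579 -0.1134186   0.187     ]
axis [ 0.64795911 -0.11515358  0.11778751  1.596514  ] 91.47351421101354 [-1.  -0.3 -0.3 -1.3 -0.   1.  -0.9  0.2 -0.1 -0.1  1.6  1.3 -0.2 -0.6]
[178.3, 239.6, 233.4, 272.9] [249.3, 205.0, 292.5, 253.6]
[0.5037 0.247  0.0654 0.2579] 14.8 529.9607843137255
[0.5013 0.2469 0.0656 2.1212] 121.5 1352.1254901960783
[0.5017 0.2453 0.0656 2.1209] 121.5 1352.0039215686274
[0.5027 0.2496 0.0643 2.1467] 123.0 1352.450980392157
0.57 [235.6, 167.1, 257.7, 181.9] [0.6792241  0.15715338 0.05      ]
```

View pics/roll.png

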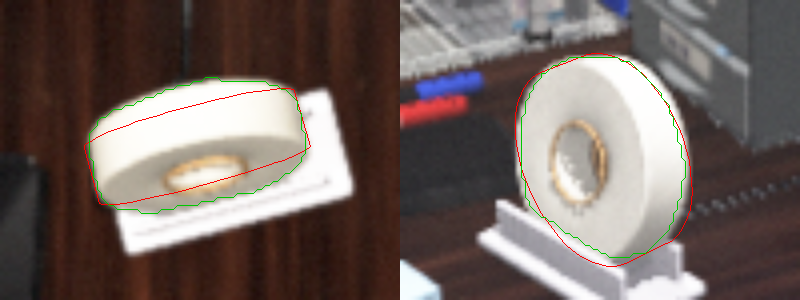

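The overlay shows the upright model (red) matching the stand's direction but not the roll outline (green). In the top view too much of the -x face shows, around crop (200,170). The roll may be leaning, so I'll refit with tilt free and check the stand yaw.

```bash
sed -i 's/^p0=t.atz((204.*/import sys;exec(open("m2.py").read());sys.exit()/' m.py; cat > m2.py <<'E'
def hull(c,p):
    x,y,z,w,ti=p;ax=np.array([np.cos(w)*np.cos(ti),np.sin(w)*np.cos(ti),np.sin(ti)]);u=np.array([-np.sin(w),np.cos(w),0]);k=np.cross(ax,u)
    P=np.vstack([np.array([x,y,z])+e*.015*ax+.056*(np.outer(np.cos(th),u)+np.outer(np.sin(th),k)) for e in(-1,1)])
    return cv2.convexHull(c.proj(P).astype(np.float32))
p0=t.atz((204,256),.08);b=None
for w in np.radians([0,15]):
  for ti in(-.25,0,.25):
    q=np.array([p0[0],p0[1],.066,w,ti])
    r=so.minimize(cost,q,method="Nelder-Mead",options=dict(maxiter=600,initial_simplex=q+np.vstack([np.zeros(5),np.diag([.02,.02,.01,.2,.15])])))
    print(r.x.round(4),np.degrees(r.x[3:]).round(1),round(r.fun))
    if b is None or r.fun<b.fun: b=r
o=[]
for c,x,y in((t,155,220),(s,220,190)):
    a=cv2.resize(c.f[y:y+75,x:x+100].copy(),(400,300))
    g=lambda uv:((np.array(uv)+.5-[x,y])*4-.5).astype(np.int32)
    cv2.polylines(a,[g(hull(c,b.x))],True,(255,0,0),1)
    X,Y,w=.5037,.247,.258
    for hx,hy,z in((.03,.065,.008),):
        P=[[X+i*hx*np.cos(w)-j*hy*np.sin(w),Y+i*hx*np.sin(w)+j*hy*np.cos(w),z] for i,j in((1,1),(1,-1),(-1,-1),(-1,1))]
        cv2.polylines(a,[g(c.proj(P))[:,None]],True,(0,0,255),1)
    o.append(a)
cv2.imwrite("pics/roll2.png",np.hstack(o)[:,:,::-1])
# check with known plate corners in top crop (z=.008)
for uv in((125,253),(353,187),(328,90)):print("plate",t.atz([155+uv[0]/4,220+uv[1]/4],.008))
E
python3 m.py|tail -9
```

```text
[ 0.5032  0.2465  0.0645  0.214  -0.1907] [ 12.3 -10.9] 115
[ 0.5029  0.2458  0.0651  0.2153 -0.1948] [ 12.3 -11.2] 112
[0.5055 0.245  0.0689 0.171  0.3602] [ 9.8 20.6] 464
[ 0.5031  0.2461  0.0648  0.2157 -0.1984] [ 12.4 -11.4] 112
[ 0.503   0.2461  0.0649  0.2148 -0.1945] [ 12.3 -11.1] 110
[0.5057 0.2444 0.0696 0.1627 0.3674] [ 9.3 21.1] 466
plate [0.44889299 0.29948888 0.008     ]
plate [0.48198538 0.17273101 0.008     ]
plate [0.53607792 0.18565108 0.008     ]
```

View pics/roll2.png

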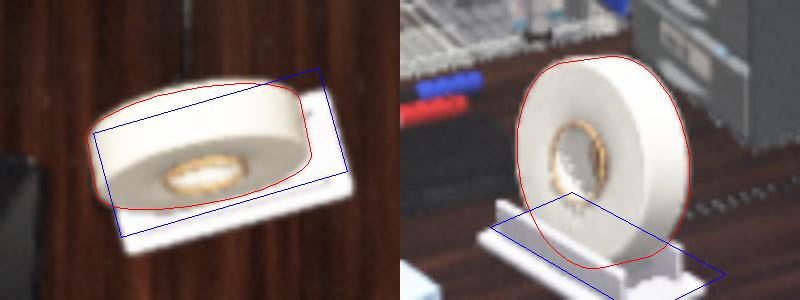

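Refitted with tilt, the outline matches well in both views. The roll leans about 11°, with its top towards +x. Its centre is about (0.503, 0.246, 0.065) and its axis yaw about 12.5–14°. The stand centre is about (0.493, 0.243). The carousel axis is about (0.648, -0.115), the empty peg lies at 91.5° world, and the pointer is at about 179.4°. I'll go to the knob now.

Emit:
{"fn": "play_rows", "kwargs": {
  "steps": [
    [[0,0,-0.005,0,0,0.148,0.087],[0,0,-0.005,0,0,0.148,0.087],[0,0,-0.005,0,0,0.148,0.087],[0,0,-0.005,0,0,0.148,0.087],[0,0,-0.005,0,0,0.148,0.087],[0,0,-0.005,0,0,0.148,0.087],[0,0,-0.005,0,0,0.148,0.087],[0,0,-0.005,0,0,0.148,0.087],[-0.02,0.011,0,0,0,0,0.087],[-0.039,0.021,0,0,0,0,0.087],[-0.039,0.021,0,0,0,0,0.087],[-0.039,0.021,0,0,0,0,0.087]]
  ],
  "force": 25
}}

```text
time_s: 3.15
tool_pos: [0.3048, 0.4735, 0.2626]
tool_rot: [180.0, -0.0, 91.9]
force: [0.3, -0.9, -0.3]
grip_width: 0.0869
grasp_force: 0.0
```

Emit:
{"fn": "play_rows", "kwargs": {
  "steps": [
    [[-0.04,0.0217,0,0,0,0,0.087],[-0.04,0.0217,0,0,0,0,0.087],[-0.04,0.0217,0,0,0,0,0.087],[-0.04,0.0217,0,0,0,0,0.087],[-0.04,0.0217,0,0,0,0,0.087],[-0.04,0.0217,0,0,0,0,0.087],[-0.04,0.0217,0,0,0,0,0.087],[-0.04,0.0217,0,0,0,0,0.087],[-0.04,0.0217,0,0,0,0,0.087],[-0.04,0.0217,0,0,0,0,0.087],[-0.04,0.0217,0,0,0,0,0.087],[0,0,0,0,0,0,0.05]]
  ]
}}

```text
time_s: 4.35
tool_pos: [0.5589, 0.0347, 0.263]
tool_rot: [179.9, 0.2, 91.2]
force: [0.4, 0.1, 0.6]
grip_width: 0.0843
grasp_force: 0.0
```

Emit:
{"fn": "play_rows", "kwargs": {
  "steps": [
    [[-0.0303,0.0169,0,0,0,0,0.05],[-0.0303,0.0169,0,0,0,0,0.05],[-0.0303,0.0169,0,0,0,0,0.05],[-0.0303,0.0169,0,0,0,0,0.05],[-0.0303,0.0169,0,0,0,0,0.05],[0,0,0.02,0,0,0,0.05],[0,0,0.02,0,0,0,0.05],[0,0,0.02,0,0,0,0.05],[0,0,0,0,0,0,0.05],[0,0,0,0,0,0,0.05]]
  ]
}}

```text
time_s: 5.35
tool_pos: [0.6462, -0.1053, 0.2028]
tool_rot: [-180.0, -0.0, 91.9]
force: [0.3, -0.5, 0.1]
grip_width: 0.0496
grasp_force: 0.0
```

```bash
python3 - <<'E'
from h import *
s=Cam("side");t=Cam("top")
print(get_obs()["tool_pos"])
a=cv2.resize(s.f[190:310,390:510],(400,400),interpolation=cv2.INTER_CUBIC)
b=cv2.resize(t.f[120:240,310:430],(400,400),interpolation=cv2.INTER_CUBIC)
cv2.imwrite("pics/k1.png",np.hstack([a,b])[:,:,::-1])
E
```

```text
[ 0.64688594 -0.10578899  0.20406436]
```

View pics/k1.png

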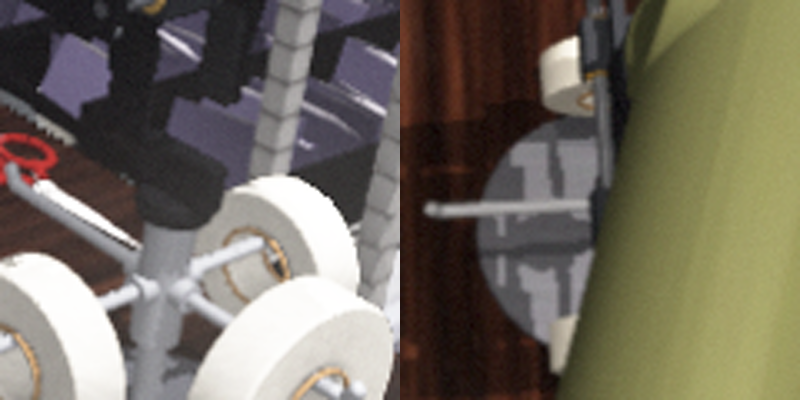

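The side crop shows the fingers straddling the knob bar from above, around (140,100). The top view is mostly hidden by the arm. I'll correct about 9 mm towards -y, descend and grip.

Emit:
{"fn": "play_rows", "kwargs": {
  "steps": [
    [[-0.009,0.002,0,0,0,0,0.05],[0,0,0.012,0,0,0,0.05],[0,0,0.012,0,0,0,0.05],[0,0,0.012,0,0,0,0.05],[0,0,0,0,0,0,0.05],[0,0,0,0,0,0,0.0],[0,0,0,0,0,0,0.0],[0,0,0,0,0,0,0.0],[0,0,0,0,0,0,0.0],[0,0,0,0,0,0,0.0],[0,0,0,0,0,0,0.0]]
  ],
  "force": 20
}}

```text
time_s: 6.55
tool_pos: [0.6477, -0.1148, 0.1668]
tool_rot: [-179.9, -0.0, 91.8]
force: [-0.8, 0.7, 1.8]
grip_width: 0.0119
grasp_force: 20.0
```

Gripped at 11.9 mm wide with low side forces. Next is the +88° turn.

Emit:
{"fn": "play_rows", "kwargs": {
  "steps": [
    [[0,0,0,0,0,-0.08,0],[0,0,0,0,0,-0.14,0],[0,0,0,0,0,-0.14,0],[0,0,0,0,0,-0.14,0],[0,0,0,0,0,-0.14,0],[0,0,0,0,0,-0.14,0],[0,0,0,0,0,-0.14,0],[0,0,0,0,0,-0.14,0],[0,0,0,0,0,-0.14,0],[0,0,0,0,0,-0.14,0],[0,0,0,0,0,-0.14,0],[0,0,0,0,0,-0.056,0]]
  ]
}}

```text
time_s: 7.75
tool_pos: [0.6481, -0.1145, 0.1668]
tool_rot: [180.0, -0.0, -179.9]
force: [-2.0, 1.9, 1.3]
grip_width: 0.0117
grasp_force: 20.0
```

```bash
python3 - <<'E'
from h import *
s=Cam("side");t=Cam("top")
o=get_obs();print(o["tool_pos"],o["tool_rot"],o["force"],o["wrist_torque"])
a=cv2.resize(s.f[220:370,360:520],(400,375),interpolation=cv2.INTER_CUBIC)
b=cv2.resize(t.f[120:260,310:459],(400,375),interpolation=cv2.INTER_CUBIC)
cv2.imwrite("pics/k2.png",np.hstack([a,b])[:,:,::-1])
E
```

```text
[ 0.64809076 -0.11448277  0.16677225] [ 1.79951280e+02 -3.28594196e-02  1.79849769e+02] [-1.38597701  1.34397482  1.45998233] [ 0.18219602  0.49601961 -0.00142809]
```

View pics/k2.png

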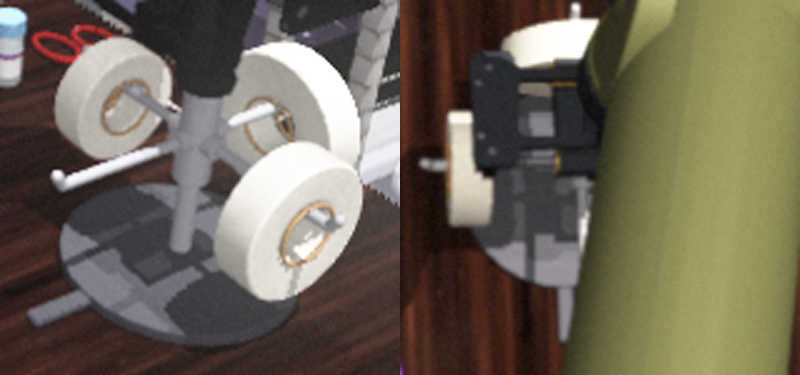

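The side crop shows the empty peg now pointing forward, with its tip at (58,180) above the pointer at (35,318). The gripped bar gives a peg direction of 179.85°. I'll release, rise and go to the roll, and check the peg from above once the arm is clear.

Emit:
{"fn": "play_rows", "kwargs": {
  "steps": [
    [[0,0,0,0,0,0,0.05],[0,0,0,0,0,0,0.05],[0,0,0,0,0,0,0.05],[0,0,0,0,0,0,0.05],[0,0,-0.01,0,0,0,0.05],[0,0,-0.03,0,0,0,0.05],[0,0,-0.03,0,0,0,0.07],[0,0,-0.03,0,0,0,0.07],[0.0135,0.0363,0,0,0,0,0.07],[0.0135,0.0363,0,0,0,0,0.07],[0.0135,0.0363,0,0,0,0,0.07],[0.0135,0.0363,0,0,0,0,0.07]]
  ]
}}

```text
time_s: 9.05
tool_pos: [0.5944, 0.0317, 0.2676]
tool_rot: [180.0, 0.1, 179.8]
force: [-0.3, 0.5, -0.6]
grip_width: 0.0701
grasp_force: 0.0
```

Emit:
{"fn": "play_rows", "kwargs": {
  "steps": [
    [[0.0135,0.0363,0,0,0,0,0.07],[0.0135,0.0363,0,0,0,0,0.07],[0.0135,0.0363,0,0,0,0,0.07],[0.0135,0.0363,0,0,0,0,0.07],[0.0135,0.0363,0,0,0,0,0.07],[0,0,0,0,0,0.147,0.07],[0,0,0,0,0,0.147,0.07],[0,0,0,0,0,0.147,0.07],[0,0,0,0,0,0.147,0.07],[0,0,0,0,0,0.147,0.07],[0,0,0,0,0,0.147,0.07],[0,0,0,0,0,0.147,0.07]]
  ]
}}

```text
time_s: 10.25
tool_pos: [0.5281, 0.2121, 0.2675]
tool_rot: [179.9, 0.0, 120.5]
force: [-0.2, -0.8, -1.2]
grip_width: 0.07
grasp_force: 0.0
```

```bash
python3 - <<'E'
from h import *
s=Cam("side");t=Cam("top")
o=get_obs();print(o["tool_pos"],o["tool_rot"],o["time_s"])
a=cv2.resize(s.f[190:340,220:380],(400,375),interpolation=cv2.INTER_CUBIC)
b=cv2.resize(t.f[130:255,310:443],(400,375),interpolation=cv2.INTER_CUBIC)
cv2.imwrite("pics/k3.png",np.hstack([a,b])[:,:,::-1])
E
```

```text
[0.52810224 0.21214464 0.26744444] [1.79933599e+02 7.48437677e-03 1.20838550e+02] 10.35
```

View pics/k3.png

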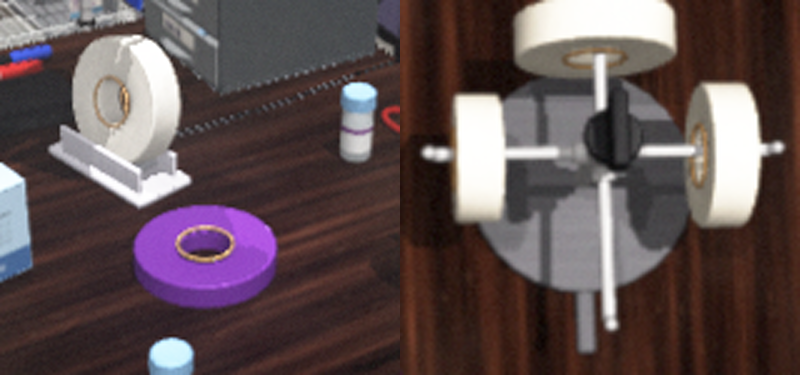

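The top crop shows the empty peg pointing forward (tip at 611,323) over the pointer (586,352), offset by parallax. I'll quantify that.

```bash
python3 - <<'E'
from h import *
import scipy.optimize as so
t=Cam("top")
k=133/400
g=lambda a,b:np.array([310+(a+.5)*k-.5,130+(b+.5)*k-.5])
obs=[(g(211,323),180),(g(27,153),90),(g(375,148),-90)]
f=lambda p:np.ravel([t.proj([p[0]+.121*np.cos(p[2]+np.radians(i)),p[1]+.121*np.sin(p[2]+np.radians(i)),.117])[0]-u for u,i in obs])
r=so.least_squares(f,[.648,-.115,0]);print(r.x,np.degrees(r.x[2]),f(r.x).round(1))
print("ptr",t.atz(g(186.5,352),.008),t.atz(g(186,292),.008),"tip",t.atz(g(211,323),.12))
# foot disc edges left/right at top rim
m=(t.f[130:255,310:443]);print("disc L/R/bottom",t.atz(g(478-400,190),.01),t.atz(g(690-400,190),.01),t.atz(g(185,291),.01))
E
```

```text
[ 0.64875688 -0.11449446 -0.00121297] -0.0694977971440786 [-0.2  1.2 -0.9 -0.4  1.2 -0.8]
ptr [ 0.51860297 -0.11355903  0.008     ] [ 0.5634099  -0.11492372  0.008     ] tip [ 0.52987406 -0.11439809  0.12      ]
disc L/R/bottom [ 0.64177136 -0.03665067  0.01      ] [ 0.63846335 -0.19660585  0.01      ] [ 0.56395566 -0.11391012  0.01      ]
```

The peg sits over the pointer to within about 1 mm and 0.5°. Now the roll: set yaw to 103° and tilt 0.195 rad to match the lean, then move to a pre-grasp point 70 mm back.

Emit:
{"fn": "play_rows", "kwargs": {
  "steps": [
    [[0,0,0,0,0,0.104,0.07],[0,0,0,0,0,0.104,0.07],[0,0,0,0,0,0.104,0.07],[0,0,0,0.0975,0,0,0.07],[0,0,0,0.0975,0,0,0.07],[0.0097,0.0057,0.0253,0,0,0,0.07],[0.0097,0.0057,0.0253,0,0,0,0.07],[0.0097,0.0057,0.0253,0,0,0,0.07],[0.0097,0.0057,0.0253,0,0,0,0.07],[0,0,0,0,0,0,0.07],[0,0,0,0,0,0,0.07]]
  ]
}}

```text
time_s: 11.5
tool_pos: [0.5219, 0.2504, 0.1634]
tool_rot: [-168.8, 0.0, 103.1]
force: [-0.2, 0.1, 1.0]
grip_width: 0.0699
grasp_force: 0.0
```

```bash
python3 - <<'E'
from h import *
from scipy.spatial.transform import Rotation as Q
s=Cam("side");t=Cam("top")
o=get_obs();print(o["tool_pos"],o["tool_rot"],o["time_s"],o["force"])
R=Q.from_euler("xyz",o["tool_rot"],degrees=True).as_matrix();print(R.round(3))
print("to target, tool axes",R.T@(np.array([.5088,.2473,.0954])-o["tool_pos"]))
a=cv2.resize(s.f[160:280,210:338],(400,375),interpolation=cv2.INTER_CUBIC)
b=cv2.resize(t.f[200:320,150:278],(400,375),interpolation=cv2.INTER_CUBIC)
cv2.imwrite("pics/r1.png",np.hstack([a,b])[:,:,::-1])
E
```

```text
[0.52308886 0.25018213 0.16479689] [-1.68993032e+02 -2.58436261e-02  1.03011785e+02] 11.6 [ 0.41907232  0.0856019  -0.86797397]
[[-0.225  0.956 -0.186]
 [ 0.974  0.221 -0.043]
 [ 0.    -0.191 -0.982]]
to target, tool axes [ 0.00037773 -0.00105298  0.07090243]
```

View pics/r1.png

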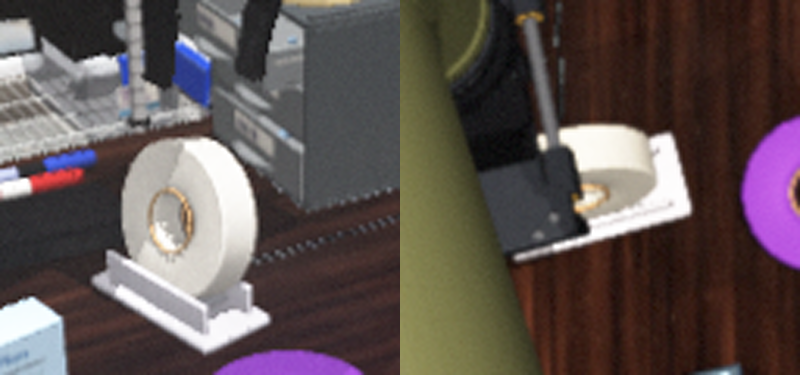

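The fingers straddle the roll symmetrically (tips at crop (160,80) and (255,75) above the rim at (185,140)). Descend and grip.

Emit:
{"fn": "play_rows", "kwargs": {
  "steps": [
    [[0,-0.001,0.02,0,0,0,0.07],[0,0,0.02,0,0,0,0.07],[0,0,0.015,0,0,0,0.07],[0,0,0.015,0,0,0,0.07],[0,0,0,0,0,0,0.07],[0,0,0,0,0,0,0.02],[0,0,0,0,0,0,0.02],[0,0,0,0,0,0,0.02],[0,0,0,0,0,0,0.02],[0,0,0,0,0,0,0.02],[0,0,0,0,0,0,0.02]]
  ],
  "force": 30
}}

```text
time_s: 12.7
tool_pos: [0.5077, 0.2474, 0.0945]
tool_rot: [-168.8, -0.0, 103.0]
force: [0.6, 0.4, 0.6]
grip_width: 0.0297
grasp_force: 0.0
```

Emit:
{"fn": "play_rows", "kwargs": {
  "steps": [
    [[0,0,0,0,0,0,0.02],[0,0,0,0,0,0,0.02],[0,0,-0.005,0,0,0,0.02],[0,0,-0.01,0,0,0,0.02],[0,0,-0.01,0,0,0,0.02]]
  ]
}}

```text
time_s: 13.2
tool_pos: [0.5127, 0.2486, 0.12]
tool_rot: [-168.9, -0.0, 103.0]
force: [-0.2, 0.5, 0.2]
grip_width: 0.0204
grasp_force: 0.0
```

Nothing is gripped, since the fingers closed past 30 mm. Time to look.

```bash
python3 - <<'E'
from h import *
s=Cam("side");t=Cam("top")
a=cv2.resize(s.f[160:280,210:338],(400,375),interpolation=cv2.INTER_CUBIC)
b=cv2.resize(t.f[200:320,150:278],(400,375),interpolation=cv2.INTER_CUBIC)
cv2.imwrite("pics/r2.png",np.hstack([a,b])[:,:,::-1])
print(s.proj(get_obs()["tool_pos"]))
E
```

```text
[[273.00325199 204.99833847]]
```

View pics/r2.png

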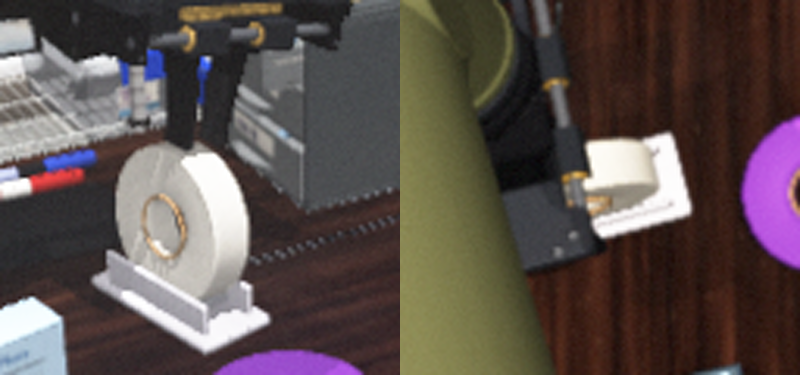

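The fingertips (crop (190,145)) sit at the rim's top, and the roll is still in the stand but shifted slightly. The pads slipped off, because I lifted before grip force had built up. I'll open, back off and move aside to re-measure.

Emit:
{"fn": "play_rows", "kwargs": {
  "steps": [
    [[0,0,0,0,0,0,0.07],[0,0,-0.03,0,0,0,0.07],[0,0,-0.04,0,0,0,0.07],[-0.04,0,-0.01,0,0,0,0.07],[-0.04,0,0,0,0,0,0.07],[-0.04,0,0,0,0,0,0.07],[-0.04,0,0,0,0,0,0.07],[-0.04,0,0,0,0,0,0.07]]
  ]
}}

```text
time_s: 14.1
tool_pos: [0.5724, 0.0556, 0.1972]
tool_rot: [-168.8, -0.0, 103.0]
force: [0.1, -0.1, -0.3]
grip_width: 0.0682
grasp_force: 0.0
```

```bash
python3 m.py | tail -10; python3 - <<'E'
from cell import *
o=get_obs();print(o["tool_pos"],o["tool_rot"],o["time_s"])
E
```

```text
[176.1, 245.7, 233.9, 272.9] [245.4, 205.2, 292.4, 254.7]
[ 0.4975  0.2466  0.0651  0.2198 -0.0848] [12.6 -4.9] 146
[ 0.4975  0.2461  0.065   0.2249 -0.084 ] [12.9 -4.8] 146
[0.4999 0.243  0.0694 0.2018 0.2469] [11.6 14.1] 327
[ 0.4978  0.2467  0.0631  0.2247 -0.0927] [12.9 -5.3] 155
[ 0.4976  0.2464  0.0649  0.2281 -0.0803] [13.1 -4.6] 143
[0.5002 0.2429 0.0699 0.1856 0.2489] [10.6 14.3] 327
plate [0.44889299 0.29948888 0.008     ]
plate [0.48198538 0.17273101 0.008     ]
plate [0.53607792 0.18565108 0.008     ]
[0.57230507 0.05585969 0.197076  ] [-1.68792907e+02 -1.24149407e-02  1.02837622e+02] 14.3
```

View pics/roll2.png

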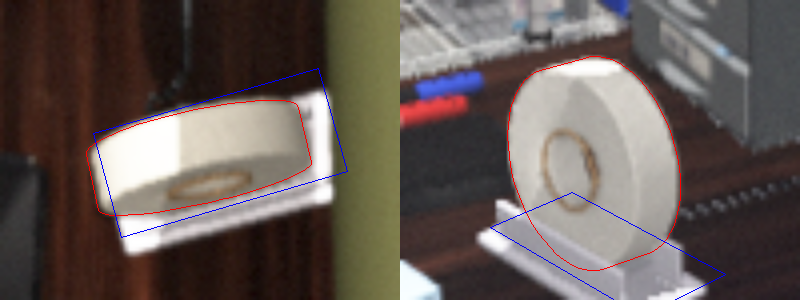

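The refit shows the roll settled to a lean of about 4.8°, centred at (0.4975, 0.246, 0.065) with yaw 13°, and the outline matches in both crops. I've now viewed more pictures than the ten allowed, so from here I'll use numbers only. Re-approaching.

Emit:
{"fn": "play_rows", "kwargs": {
  "steps": [
    [[0,0,0,-0.11,0,0,0.07],[0.0405,-0.0038,0,0,0,0,0.07],[0.0405,-0.0038,0,0,0,0,0.07],[0.0405,-0.0038,0,0,0,0,0.07],[0.0405,-0.0038,0,0,0,0,0.07],[0.0405,-0.0038,0,0,0,0,0.07],[0,0,0.02,0,0,0,0.07],[0,0,0.015,0,0,0,0.07],[0,0,0,0,0,0,0.07],[0,0,0,0,0,0,0.07]]
  ]
}}

```text
time_s: 15.3
tool_pos: [0.5056, 0.2485, 0.1639]
tool_rot: [-175.1, 0.0, 102.9]
force: [0.3, -0.8, 0.5]
grip_width: 0.0698
grasp_force: 0.0
```

```bash
python3 - <<'E'
from h import *
from scipy.spatial.transform import Rotation as Q
o=get_obs();print(o["tool_pos"],o["tool_rot"],o["time_s"])
R=Q.from_euler("xyz",o["tool_rot"],degrees=True).as_matrix()
print("to target, tool axes",R.T@(np.array([.4999,.2469,.0939])-o["tool_pos"]))
E
```

```text
[0.50557591 0.24853279 0.16386536] [-1.75078200e+02  3.58980451e-02  1.02930196e+02] 15.3
to target, tool axes [-0.00027749  0.00012716  0.07021353]
```

Emit:
{"fn": "play_rows", "kwargs": {
  "steps": [
    [[0,0,0.02,0,0,0,0.07],[0,0,0.02,0,0,0,0.07],[0,0,0.015,0,0,0,0.07],[0,0,0.015,0,0,0,0.05],[0,0,0,0,0,0,0.04],[0,0,0,0,0,0,0],[0,0,0,0,0,0,0],[0,0,0,0,0,0,0],[0,0,0,0,0,0,0],[0,0,0,0,0,0,0],[0,0,0,0,0,0,0]]
  ],
  "force": 30
}}

```text
time_s: 16.4
tool_pos: [0.4996, 0.2482, 0.0946]
tool_rot: [-175.1, -0.0, 103.0]
force: [-2.3, 0.5, 2.0]
grip_width: 0.0147
grasp_force: 29.4
```

A width of 14.7 mm at 29 N doesn't fit a 30 mm roll. I'll check the roll's pose numerically before lifting.

```bash
cat > fs.py <<'E'
from h import *
import scipy.optimize as so,sys
t=Cam("top");s=Cam("side");th=np.linspace(0,2*np.pi,60)
o=get_obs();print(o["tool_pos"],o["tool_rot"],o["grip_width"],o["grasp_force"],o["force"],o["time_s"])
exec(open("m2.py").read().split("p0=")[0])
for c,n in((t,"top"),(s,"side")):
    for d in silhouettes(n,"new_roll"):print(n,round(d["p"],2),d["extent"],d["pixels"].sum())
print("exp side ext at old pose",cv2.boundingRect(hull(s,[.4975,.2464,.065,.226,-.083])), "tip px",s.proj(o["tool_pos"]))
g=s.f[200:260,240:300].astype(int);w=(g.min(2)>140)
for r in range(0,60,3):print(200+r,"".join("#" if a else ("." if b<70 else "-") for a,b in zip(w[r],g[r].max(1))))
E
python3 fs.py
```

```text
[0.49934302 0.24813684 0.0945472 ] [-1.75082297e+02 -2.91142162e-03  1.03029181e+02] 0.014890759875213449 29.693110506564153 [-1.47809958 -0.28382354  2.29077734] 16.5
top 0.87 [203.6, 249.9, 232.8, 268.8] 336
top 0.6 [261.2, 239.0, 311.9, 287.4] 1820
side 0.96 [274.4, 275.1, 331.4, 314.1] 1764
side 0.94 [244.4, 205.9, 290.7, 252.9] 1544
exp side ext at old pose (246, 203, 44, 55) tip px [[267.43572772 217.87688771]]
200 ##########--.----......................----------------####-
203 ####-------------.......................-------------###---#
206 -----------------..........-----..........---###-----####---
209 ----------.---######--....--########-.........-#####--------
212 ........-#############################-.-----.....---##-----
215 ......--#################################-..........--------
218 ......-####################################-.............---
221 ......#######################################..............-
224 ......##########-------#######################-.............
227 ......-#######--######--#-#####################-............
230 .......#######--########---#####################............
233 .......-#######-##########--####################-...........
236 ........-#######--########---###################-...........
239 ..........#######---######---###################-...........
242 ....-####---########--#-----####################-.--...--...
245 ....-##########################################--...........
248 ##############################################-.............
251 -#######################################---########-........
254 ....--##############################-------#######--........
257 .........--##########################----##########-........
```

```bash
python3 - <<'E'
from h import *
from scipy.spatial.transform import Rotation as Q
s=Cam("side");t=Cam("top");o=get_obs()
R=Q.from_euler("xyz",o["tool_rot"],degrees=True).as_matrix();p=o["tool_pos"]
for dy in(-.0225,-.0075,0,.0075,.0225):
    print(dy,s.proj([p+R@[0,dy,dz] for dz in(0,-.03,-.06)]).round(0).tolist())
print("r1 pose",s.proj([np.array([.5231,.2502,.1648])+e*.035*R[:,1] for e in(-1,0,1)]))
g=s.f[170:226,240:300].max(2)
for r in range(0,56,2):print(170+r,"".join("#" if a>150 else "." if a<50 else "-" for a in g[r]))
print("top", t.proj([p+R@[0,dy,0] for dy in(-.02,0,.02)]).round(0).tolist())
g=t.f[236:280,170:240].max(2)
for r in range(0,44,2):print(236+r,"".join("#" if a>150 else "." if a<50 else "-" for a in g[r]))
E
```

```text
-0.0225 [[259.0, 220.0], [259.0, 207.0], [260.0, 194.0]]
-0.0075 [[265.0, 219.0], [265.0, 206.0], [265.0, 192.0]]
0 [[267.0, 218.0], [268.0, 205.0], [268.0, 191.0]]
0.0075 [[270.0, 217.0], [271.0, 204.0], [271.0, 191.0]]
0.0225 [[276.0, 216.0], [276.0, 203.0], [277.0, 189.0]]
r1 pose [[262.61596924 188.04886733]
 [275.939519   184.98063394]
 [288.66466027 182.04805849]]
170 --------...............................-.--..---.--..-......
172 ------------......................--..----....-------.......
174 ----------------------...--...-....--.-----------##--.......
176 --------------..---..---....------------------------........
178 --------------..-.------------#----------.------------------
180 -----------.......---##---##-----.......-#--------..-..-----
182 -------.--........-------------------------#-.--..--.-.-----
184 .---.......-.......---------------.-------------------------
186 ..................-#--#---...--.----------------------.-----
188 ........-#-------------#-------.---.......--...-------------
190 ........---------------------...---......-------####--------
192 .--.....
[... 2095 characters left out ...]
#########################
262 -------------.......................-------.-###########----##########
264 -------------........................------..----------###############
266 --------------.......................-------.---######################
268 --------------.......................---####--########################
270 ---------------.....................-##----########################---
272 ----------------.....................----#-#################----.....-
274 ----------------.................-----##----########----..-.........-.
276 -----------------........-------------###-#------...--....-..........-
278 ------------------.-------------------.--------.....--....-...........
```

The fingers' ends are hidden behind or inside the roll's outline, while the roll itself hasn't moved. The 29 N contact at 14.7 mm is also consistent with the first try, where I commanded 20 mm and felt nothing. I'll test it with a small, slow lift.

Emit:
{"fn": "play_rows", "kwargs": {
  "steps": [
    [[0,0,-0.002,0,0,0,0],[0,0,-0.003,0,0,0,0],[0,0,-0.003,0,0,0,0],[0,0,-0.002,0,0,0,0],[0,0,0,0,0,0,0]]
  ]
}}

```text
time_s: 17.2
tool_pos: [0.5, 0.2481, 0.1043]
tool_rot: [-175.0, 0.0, 103.0]
force: [-3.5, -1.2, -1.4]
grip_width: 0.0147
grasp_force: 29.8
```

```bash
python3 fs.py
```

```text
[0.50008809 0.24805955 0.10431576] [-1.75060069e+02  1.27754672e-02  1.03009069e+02] 0.015161108238370552 29.799393393619482 [-2.83407487 -1.56156252 -1.11590854] 17.3
top 0.94 [262.3, 236.2, 310.2, 285.2] 1688
top 0.77 [207.0, 248.2, 234.3, 266.5] 299
side 0.76 [272.5, 273.7, 332.8, 313.4] 1905
side 0.61 [246.6, 203.0, 288.3, 251.2] 1632
exp side ext at old pose (246, 203, 44, 55) tip px [[267.57929075 213.71207242]]
200 ###########-.-----....................-----------------####-
203 ####---------------........-#####-......-------------##----#
206 -----------############----##########-....---###-----####---
209 ---------###############################-.....-#####--------
212 ......--##################################---.....---##-----
215 ......######################################-.......--------
218 ......#######################################-...........---
221 ......#########---------######################-............-
224 ......-#######--#######-#--####################-............
227 .......#######--###########-####################-...........
230 ........#######--#########---###################-...........
233 .........#######--########---###################-...........
236 ..........########--######--####################-...........
239 ...........-#########------#####################-...........
242 ....-####--.-##################################-..--..---...
245 ....-######################################-#--.............
248 #######################################----##-..............
251 -##################################--##############-.....--.
254 ....--##############################------########--........
257 .........--##########################----##########-........
```

The roll comes up with the fingers and the grip holds steady. Continuing the lift.

Emit:
{"fn": "play_rows", "kwargs": {
  "steps": [
    [[0,0,-0.006,0,0,0,0],[0,0,-0.008,0,0,0,0],[0,0,-0.01,0,0,0,0],[0,0,-0.015,0,0,0,0],[0,0,-0.018,0,0,0,0],[0,0,-0.018,0,0,0,0],[0,0,-0.018,0,0,0,0],[0,0,-0.01,0,0,0,0],[0,0,0,0,0,0,0],[0,0,0,0,0,0,0]]
  ]
}}

```text
time_s: 18.4
tool_pos: [0.5092, 0.2503, 0.2071]
tool_rot: [-175.2, -0.0, 103.0]
force: [0.2, -0.4, -1.7]
grip_width: 0.0145
grasp_force: 29.9
```

```bash
cat > hold.py <<'E'
# roll pose in hand from both silhouettes: side one whole; in top only the visible part is demanded
from h import *
import scipy.optimize as so
from scipy.spatial.transform import Rotation as Q
t=Cam("top");s=Cam("side");o=get_obs();p=o["tool_pos"];R=Q.from_euler("xyz",o["tool_rot"],degrees=True).as_matrix()
print("tcp",p,o["tool_rot"],o["grip_width"],o["grasp_force"],o["force"],o["time_s"])
th=np.linspace(0,2*np.pi,80)
exec(open("m2.py").read().split("p0=")[0])
ax=R[:,1]*np.sign(R[0,1]);w0=np.arctan2(ax[1],ax[0]);ti0=np.arcsin(ax[2]);c0=p+R[:,2]*.030
def best(n,c):
    u=c.proj(c0)[0];L=[d for d in silhouettes(n,"new_roll") if np.hypot((d["extent"][0]+d["extent"][2])/2-u[0],(d["extent"][1]+d["extent"][3])/2-u[1])<35]
    return L[0] if L else None
S=best("side",s);T=best("top",t);print("side",S and (S["p"],S["extent"]),"top",T and (T["p"],T["extent"]))
def ras(c,q):
    im=np.zeros((1920,2560),np.uint8);cv2.fillConvexPoly(im,np.round((hull(c,q)+.5)*4-.5).astype(np.int32),255)
    return cv2.resize(im,(640,480),interpolation=cv2.INTER_AREA)/255.
def fill(m):
    k,_=cv2.findContours(m.astype(np.uint8),cv2.RETR_EXTERNAL,cv2.CHAIN_APPROX_NONE);q=np.zeros(m.shape,np.uint8);cv2.drawContours(q,k,-1,1,-1);return q.astype(float)
ms=fill(S["pixels"]) if S else None;mt=fill(T["pixels"]) if T else None
def cost(q):
    e=3e3*np.sum((np.array(q[3:])-[w0,ti0])**2)+2e5*np.sum((np.array(q[:3])-c0)**2)
    if ms is not None:e+=np.abs(ras(s,q)-ms).sum()
    if mt is not None:e+=np.clip(mt-ras(t,q),0,1).sum()
    return e
q=np.r_[c0,w0,ti0]
r=so.minimize(cost,q,method="Nelder-Mead",options=dict(maxiter=700,initial_simplex=q+np.vstack([np.zeros(5),np.diag([.012,.012,.012,.1,.1])])))
print("prior",q.round(4),round(cost(q)));print("fit",r.x.round(4),round(r.fun),"ext",cv2.boundingRect(hull(s,r.x)))
print("centre in tool axes",(R.T@(r.x[:3]-p)).round(4),"dyaw,dtilt deg",np.degrees(r.x[3:]-[w0,ti0]).round(1))
E
python3 hold.py
```

```text
tcp [0.50864725 0.25004866 0.20606672] [-1.75054254e+02  2.78301935e-02  1.03009336e+02] 0.014984652988782935 29.91669945186004 [-0.16844557 -0.59868961 -2.54782979] 18.5
side (0.72, [246.6, 154.0, 293.5, 209.5]) top (0.68, [188.2, 240.7, 226.0, 259.6])
prior [ 0.5061  0.2495  0.1762  0.227  -0.0863] 178
fit [ 0.5044  0.248   0.1758  0.2133 -0.0114] 122 ext (246, 153, 46, 58)
centre in tool axes [-0.0011 -0.002   0.0305] dyaw,dtilt deg [-0.8  4.3]
```

The roll is held, with its centre 30.5 mm beyond the TCP along the tool axis. I'll bring it upright, set yaw to 90°, and carry it to in front of the peg.

Emit:
{"fn": "play_rows", "kwargs": {
  "steps": [
    [[0,0,0,-0.043,0,0.057,0],[0,0,0,-0.043,0,0.057,0],[0,0,0,0,0,0.057,0],[0,0,0,0,0,0.057,0],[-0.015,-0.001,0,0,0,0,0],[-0.03,-0.001,0,0,0,0,0],[-0.03,-0.001,0,0,0,0,0],[-0.03,-0.001,0,0,0,0,0],[-0.03,-0.001,0,0,0,0,0],[-0.03,-0.001,0,0,0,0,0],[-0.03,-0.001,0,0,0,0,0],[-0.03,-0.001,0,0,0,0,0]]
  ]
}}

```text
time_s: 19.8
tool_pos: [0.5001, 0.0227, 0.2076]
tool_rot: [179.9, 0.3, 90.0]
force: [0.5, 0.4, -1.1]
grip_width: 0.0148
grasp_force: 29.9
```

Emit:
{"fn": "play_rows", "kwargs": {
  "steps": [
    [[-0.03,-0.001,0,0,0,0,0],[-0.03,-0.001,0,0,0,0,0],[-0.03,-0.001,0,0,0,0,0],[-0.03,-0.003,0,0,0,0,0],[-0.015,-0.003,0,0,0,0,0],[0,0,0,0,0,0,0],[0,0,0,0,0,0,0]]
  ]
}}

```text
time_s: 20.5
tool_pos: [0.4913, -0.1096, 0.2083]
tool_rot: [179.9, 0.2, 89.9]
force: [0.8, -0.3, -0.9]
grip_width: 0.015
grasp_force: 29.9
```

```bash
python3 hold.py
```

```text
tcp [ 0.49177116 -0.10837404  0.2083624 ] [179.91224263   0.22252315  90.0801711 ] 0.014757287949793542 29.91668614165974 [ 0.02461238  0.2997441  -1.54586418] 20.6
side (0.55, [333.9, 229.6, 395.4, 297.6]) top None
prior [ 0.4918 -0.1085  0.1784  0.0014  0.0015] 530
fit [ 0.491  -0.1079  0.1763 -0.0349  0.1191] 231 ext (334, 224, 60, 79)
centre in tool axes [ 0.0006 -0.0008  0.0321] dyaw,dtilt deg [-2.1  6.7]
```

```bash
cat > hold2.py <<'E'
exec(open("hold.py").read().split("S=best")[0])
exec("def ras"+open("hold.py").read().split("def ras")[1].split("ms=fill")[0])
x0,y0,w,h=cv2.boundingRect(hull(s,np.r_[c0,w0,ti0]))
m=np.full(s.f.shape[:2],cv2.GC_BGD,np.uint8);m[y0-10:y0+h+10,x0-10:x0+w+10]=cv2.GC_PR_BGD
br=s.f.min(2)>110;sub=m[y0-10:y0+h+10,x0-10:x0+w+10];sub[br[y0-10:y0+h+10,x0-10:x0+w+10]]=cv2.GC_PR_FGD
mm=br&(m!=cv2.GC_BGD);n,l,st,_=cv2.connectedComponentsWithStats(mm.astype(np.uint8));i=1+np.argmax(st[1:,4]);ms=fill(l==i)
print("thr ext",st[i])
def cost(q):return np.abs(ras(s,q)-ms).sum()+1e5*np.sum((np.array(q[:3])-c0)[:2]**2)+100*(q[3]-w0)**2
for dt in(-.1,0,.1):
    q=np.r_[c0,w0,ti0+dt]
    r=so.minimize(cost,q,method="Nelder-Mead",options=dict(maxiter=700,initial_simplex=q+np.vstack([np.zeros(5),np.diag([.008,.008,.008,.1,.08])])))
    print("fit",r.x.round(4),round(r.fun),cv2.boundingRect(hull(s,r.x)),"tool",(R.T@(r.x[:3]-p)).round(4),"dyaw,dtilt",np.degrees(r.x[3:]-[w0,ti0]).round(1))
for r_ in range(y0-6,y0+h+6,4):print(r_,"".join("#" if a else "." for a in mm[r_,x0-8:x0+w+8]))
E
python3 hold2.py
```

```text
tcp [ 0.49195838 -0.10877683  0.20852587] [179.8955048    0.25915965  90.06185542] 0.014992130246306341 29.916694075218402 [-0.53273597  0.35390348 -2.12686351] 20.8
thr ext [ 335  227   71   75 3880]
fit [ 0.498  -0.1146  0.1789  0.2004  0.0047] 687 (335, 223, 71, 80) tool [-0.0057  0.006   0.0297] dyaw,dtilt [11.4  0.2]
fit [ 0.4987 -0.1136  0.1759  0.2059  0.0395] 685 (335, 225, 71, 78) tool [-0.0047  0.0067  0.0326] dyaw,dtilt [11.7  2.2]
fit [ 0.4958 -0.117   0.18    0.188   0.0206] 692 (335, 224, 71, 79) tool [-0.0081  0.0038  0.0286] dyaw,dtilt [10.7  1.1]
217 ..............................................................................
221 ..............................................................................
225 ..........................................................................###.
229 .....................####..............#######................................
233 ..............################.........############...........................
237 ...........###########################################.................#######
241 ..........##################
[... 678 characters left out ...]
####################################
277 .................#########...#######..########################################
281 ##.................#############....##########################################
285 ......................##############################################......####
289 ........................######################################################
293 ............................#######################################...........
297 ................................#######################......................#
301 .....................................##########......................#...##...
305 ................................................................#.#####.......
```

```bash
sed -i 's/^for r_.*//; s/^def cost.*/C=x0+44\ndef cost(q):return np.abs(ras(s,q)-ms)[:,:C].sum()+3e4*np.sum((np.array(q[:3])-c0)[:2]**2)+300*(q[3]-w0)**2/' hold2.py; python3 hold2.py
```

```text
tcp [ 0.49191927 -0.10914055  0.20856768] [179.89134946   0.26015333  90.0178461 ] 0.014791339172155579 29.916631067317212 [ 0.06835561 -1.14884847 -2.7213066 ] 20.9
thr ext [ 335  227   71   75 3877]
fit [ 0.4951 -0.1041  0.1729 -0.0058  0.1188] 149 (334, 225, 61, 78) tool [0.0052 0.0031 0.0356] dyaw,dtilt [-0.3  6.7]
fit [ 0.4918 -0.1089  0.1764 -0.0011  0.1232] 157 (334, 224, 62, 79) tool [ 0.0004 -0.0001  0.0322] dyaw,dtilt [-0.1  7. ]
fit [ 0.4933 -0.107   0.1748  0.0032  0.121 ] 153 (334, 224, 62, 79) tool [0.0023 0.0013 0.0337] dyaw,dtilt [0.2 6.8]
```

The roll is tilted about 6.8° in the hand. The hole still has over 15 mm to spare for the peg at that tilt, and keeping the tool upright clears the knob. Now lower to peg height and align in y.

Emit:
{"fn": "play_rows", "kwargs": {
  "steps": [
    [[-0.0055,0,0.01,0,0,0,0],[0,0,0.018,0,0,0,0],[0,0,0.018,0,0,0,0],[0,0,0.012,0,0,0,0],[0,0,0.004,0,0,0,0],[0,0,0,0,0,0,0],[0,0,0,0,0,0,0]]
  ]
}}

```text
time_s: 21.6
tool_pos: [0.4924, -0.1157, 0.1472]
tool_rot: [179.8, 0.3, 89.9]
force: [-0.4, -0.4, -1.5]
grip_width: 0.0147
grasp_force: 29.9
```

```bash
python3 hold2.py; python3 - <<'E'
from h import *
t=Cam("top");s=Cam("side")
print("tip exp side",s.proj([[.5275,-.1143,.118],[.5635,-.1145,.110]]))
E
```

```text
tcp [ 0.49259931 -0.11558423  0.14745425] [179.79587969   0.26032451  89.95650916] 0.015132857628404828 29.91676287012524 [-0.11695629  0.15260095 -1.8341283 ] 21.7
thr ext [ 337  250   69   93 4016]
fit [ 0.491  -0.1172  0.1169 -0.0146  0.124 ] 180 (336, 261, 59, 77) tool [-0.0014 -0.0017  0.0306] dyaw,dtilt [-0.8  6.9]
fit [ 0.4931 -0.1147  0.114  -0.003   0.1241] 171 (336, 262, 59, 76) tool [0.0011 0.0004 0.0334] dyaw,dtilt [-0.1  6.9]
fit [ 4.953e-01 -1.118e-01  1.115e-01 -1.000e-04  1.178e-01] 167 (336, 262, 59, 76) tool [0.0039 0.0026 0.036 ] dyaw,dtilt [0.  6.5]
tip exp side [[381.94495721 290.81610899]
 [399.53711825 288.50226542]]
```

Emit:
{"fn": "play_rows", "kwargs": {
  "steps": [
    [[0,0.006,0,0,0,0,0],[0,0.008,0,0,0,0,0],[0,0.008,0,0,0,0,0],[0,0.008,0,0,0,0,0],[0,0,0,0,0,0,0]]
  ]
}}

```text
time_s: 22.3
tool_pos: [0.5232, -0.1154, 0.1466]
tool_rot: [179.9, 0.3, 90.0]
force: [0.0, -0.5, -1.3]
grip_width: 0.0149
grasp_force: 29.9
```

No contact, so I'll continue in.

Emit:
{"fn": "play_rows", "kwargs": {
  "steps": [
    [[0,0.008,0,0,0,0,0],[0,0.008,0,0,0,0,0],[0,0.008,0,0,0,0,0],[0,0.008,0,0,0,0,0],[0,0.004,0,0,0,0,0],[0,0,0,0,0,0,0],[0,0,0,0,0,0,0]]
  ]
}}

```text
time_s: 23.0
tool_pos: [0.5577, -0.1156, 0.1466]
tool_rot: [179.9, 0.3, 89.9]
force: [-0.2, 0.6, -1.6]
grip_width: 0.0146
grasp_force: 29.9
```

```bash
python3 - <<'E'
from h import *
t=Cam("top");s=Cam("side");o=get_obs();p=o["tool_pos"];print(p,o["force"])
print("exp centre",s.proj([p-[0,0,.032]]),"peg tip exp",s.proj([[.5275,-.1143,.118],[.529,-.1143,.110]]))
g=s.f[262:346,350:430].max(2)
for r in range(0,84,3):print(262+r,"".join("#" if a>165 else "." if a<70 else "-" for a in g[r]))
for d in silhouettes("side","new_roll"):print(d["p"],d["extent"])
E
```

```text
[ 0.5575931  -0.11562866  0.14670555] [-0.43024628  0.84293656 -2.66973358]
exp centre [[397.36332487 287.49425726]] peg tip exp [[381.94495721 290.81610899]
 [382.3265227  294.69891884]]
262 .........-----------..------------------##---....---###########-###------#######
265 .--.-...............-----------------------#############################-----#--
268 ........--...-..-..---------------------------############################------
271 -.......-------....-----------------------------########################-..-----
274 -....-...-.---------------------------------------#####################---------
277 .--------------....---------------------------------############################
280 -----......-------------------#-----------------------#######################---
283 ..-----------.......---------#---########---#----------####################-----
286 -----..-.............------------##########--------------###################----
289 .....---..............-------------###--------------------###################---
292 .......................-----------------------------------
[... 835 characters left out ...]
-------------------------------------
325 ....................................--------------------------------------------
328 .....................................-------------------------------------------
331 ..........................................--------------------------------------
334 .............................................-----------------------------------
337 ..................................................------------------------------
340 ......................................................-------------------------.
343 ......................--------.........-................----------------------..
0.77 [368.2, 256.4, 430.9, 323.6]
0.56 [273.9, 273.7, 332.1, 310.5]
```

No contact on the way in, and the peg shows inside the hole around (385–393, 284–289). Next, lower slowly until the peg takes the load.

Emit:
{"fn": "play_rows", "kwargs": {
  "steps": [
    [[0,0,0.005,0,0,0,0],[0,0,0.005,0,0,0,0],[0,0,0.003,0,0,0,0],[0,0,0.002,0,0,0,0],[0,0,0,0,0,0,0]]
  ]
}}

```text
time_s: 23.65
tool_pos: [0.5576, -0.1155, 0.1312]
tool_rot: [179.9, 0.3, 90.0]
force: [-0.0, 0.4, -1.8]
grip_width: 0.0147
grasp_force: 29.9
```

Emit:
{"fn": "play_rows", "kwargs": {
  "steps": [
    [[0,0,0.0015,0,0,0,0],[0,0,0.0015,0,0,0,0],[0,0,0,0,0,0,0]]
  ]
}}

```text
time_s: 23.95
tool_pos: [0.5579, -0.1156, 0.1286]
tool_rot: [179.9, 0.3, 90.0]
force: [-0.5, 0.1, -1.8]
grip_width: 0.015
grasp_force: 29.9
```

Emit:
{"fn": "play_rows", "kwargs": {
  "steps": [
    [[0,0,0.001,0,0,0,0],[0,0,0.001,0,0,0,0],[0,0,0,0,0,0,0]]
  ]
}}

```text
time_s: 24.25
tool_pos: [0.5579, -0.1156, 0.1266]
tool_rot: [179.9, 0.3, 90.0]
force: [-0.3, -0.5, -2.1]
grip_width: 0.0154
grasp_force: 29.9
```

Emit:
{"fn": "play_rows", "kwargs": {
  "steps": [
    [[0,0,0.001,0,0,0,0],[0,0,0.001,0,0,0,0],[0,0,0,0,0,0,0]]
  ]
}}

```text
time_s: 24.55
tool_pos: [0.558, -0.1157, 0.1249]
tool_rot: [179.9, 0.3, 89.9]
force: [-0.2, 0.4, 0.2]
grip_width: 0.0153
grasp_force: 29.9
```

```bash
python3 - <<'E'
from h import *
o=get_obs();p=o["tool_pos"];print(p,o["force"],o["wrist_torque"])
s=Cam("side")
print("exp centre",s.proj([p-[0,0,.032]]),"peg",s.proj([[.5275,-.1143,.118],[.529,-.1143,.110],[.5436,-.1143,.110]]))
g=s.f[270:325,366:416].min(2)
for r in range(0,55,2):print(270+r," ".join("%2d"%(a//10) for a in g[r,::2]))
E
```

```text
[ 0.55803574 -0.11568031  0.12490741] [-0.23952179  0.39696863  0.19804177] [-0.03750141  0.09411054  0.0452208 ]
exp centre [[396.38333483 298.5078656 ]] peg [[381.94495721 290.81610899]
 [382.3265227  294.69891884]
 [389.66126431 292.01847671]]
270  4  4  3  4  7 13 16 14 14 14 12  6  3  3  4  4  4 23 23 18 11  5  4 15 15
272  3  4  4  8 14 14 14 14 14 14 15 14 12  4  3  4  4 13 15 15 15 23  5 13 19
274  4  4  5 13 14 14 14 14 14 14 14 14 15 13  4  4 12 15 22 24 25 25 23 17 21
276  3  3  9 14 14 14 14 14 14 14 13 14 14 16 15 13 16 25 25 25 25 25 25 24 21
278  4  4 12 14 14 14 14 14 14 13 13 14 13 15 16 16 16 25 25 25 25 25 25 25 22
280  4  3 13 14 14 14 14 14 14 14 14 14 14 14 14 17 16 24 25 25 25 25 25 25 25
282  4  3 14 14 14 14 14 14 14 14 14 14 14 14 14 16 25 25 25 25 25 25 25 25 25
284  3  3 14 14 14 14 15 14 14 14 14 14 14 14 14 14 22 25 25 25 25 25 25 25 25
286  4  3 14 14 14 14 14 14 15 14 14 14 14 14 14 14 14 23 25 25 25 25 25 25 25
288  3  3 13 14 14 14 15 14 13 12 14 14 14 13 14 14 14 17 25 25 25 25 25 25 25
290  3  3 13 14 14 15 15 13 14 13  8  9 13 14 14 14 15 14 22 25
[... 658 characters left out ...]
 3  3  3 13 14 14 15 10 12 17 16 16 15 12 11 13 14 14 15 15 22 24 24
310  3  3  2  3  3  9 13 14 14 15  8 15 16 15 14 11 10 13 14 14 15 14 19 23 24
312  3  3  3  3  3  4 13 14 14 14 14  8 13 15 13  9 11 14 14 14 14 15 17 23 23
314  3  3  3  3  3  3  9 14 14 14 15 13  9  9  9  8 13 13 14 14 15 15 15 22 23
316  2  3  3  3  3  3  3 13 14 14 14 14 14 13 12 13 14 14 14 14 15 14 15 21 22
318  3  3  3  3  3  3  3  5 13 13 14 14 14 14 14 14 14 14 14 14 14 15 15 21 21
320  3  3  3  3  3  3  3  3  9 13 14 14 14 14 14 14 14 14 14 14 14 14 14 19 20
322  2  2  3  3  3  3  2  3  4 11 14 14 14 14 14 14 14 14 14 14 15 15 14 19 19
324  2  2  3  2  3  3  3  3  3  4 13 14 14 14 14 14 14 14 14 14 14 14 15 18 17
```

The wrist load went from -2.1 N to +0.2 N, so the peg now carries the roll. Release gently and rise.

Emit:
{"fn": "play_rows", "kwargs": {
  "steps": [
    [[0,0,0,0,0,0,0.02],[0,0,0,0,0,0,0.026],[0,0,0,0,0,0,0.032],[0,0,0,0,0,0,0.04],[0,0,0,0,0,0,0.046],[0,0,0,0,0,0,0.05],[0,0,0,0,0,0,0.052],[0,0,0,0,0,0,0.052]]
  ]
}}

```text
time_s: 25.4
tool_pos: [0.558, -0.1156, 0.1247]
tool_rot: [179.9, 0.3, 90.0]
force: [-1.3, 0.6, -0.1]
grip_width: 0.051
grasp_force: 0.0
```

```bash
python3 - <<'E'
from h import *
o=get_obs();p=o["tool_pos"];print(p,o["force"],o["wrist_torque"])
s=Cam("side")
g=s.f[258:330,366:416].min(2)
for r in range(0,72,3):print(258+r," ".join("%2d"%(a//10) for a in g[r,::2]))
E
```

```text
[ 0.55798314 -0.1156491   0.12474915] [-1.25165512  0.60323234 -0.13977621] [-0.0732326   0.07543372 -0.0052824 ]
258  5  4  3  3  3  8  8  5  5  6  5  4  4  5  5  5  9 12 14  8  8 10  4  4  4
261  4  5  2  3  3  3  3  3  3  3  4  4  6 19 21 21 21 17 11  9 14 12  5  4  4
264  2  2  3  3  3  3  3  3  3  3  3  3  5 15 14 15 17 14 12 19 16  8  5  5  4
267  3  3  3  7  4  5  3  3  3  3  3  3  5 17 16 14 14 14 14 15 22  7  4  5  4
270  4  4  4  8 14 13  3  3  3  3  3  4  5 15 14 15 23 24 23 21 17  5  4  4  4
273  4  4  8 14 14 14  4  3  3  3  3  4 16 24 25 22 15 15 15 16 22 23  7  5  5
276  4  3 14 14 14 14  3  3  3  3  4  4 14 16 16 16 15 24 25 25 25 25 25 16  5
279  4  9 14 14 14 12  3  3  3  3  4  4 11 14 23 25 25 25 25 25 25 25 25 25 16
282  4 12 14 15 15 11  3  3  3  3  3  4 12 13 14 22 25 25 25 25 25 25 25 25 25
285  4 12 14 14 15 14  6  3  3  3  4  4 13 14 14 14 23 25 25 25 25 25 25 25 25
288  3  8 14 14 14 15 15 13  4  3  3  5 13 14 14 14 14 23 25 25 25 25 25 25 25
291  3  5 14 14 14 14 15 10 14 12  6  9 13 13 14 14 14 14 24 25 25 25 25 25 25
294  4  3 13 14 14 15 12 12 14 13 13 1
[... 209 characters left out ...]
 3  9 13 14 14 12 12 17 17 17 17 17 11 13 14 14 15 14 17 24 24 24 24
306  2  3  3  4 12 14 15 14 10 14 16 16 16 16 13 10 13 14 14 14 14 23 24 24 24
309  3  3  3  3  4 13 14 14 15 10 12 16 15 15 11 10 13 14 15 15 14 19 24 24 23
312  3  3  3  3  3  9 14 14 14 15 11  8 13 13  8 11 13 14 14 14 15 16 23 23 23
315  3  3  3  3  3  3  9 13 14 13 14 14 14 12 14 14 14 14 14 14 15 15 22 22 22
318  3  3  3  3  3  3  4  9 14 14 14 14 14 14 14 14 14 14 14 15 14 15 21 21 20
321  3  3  3  3  3  3  3  4  9 14 14 14 14 14 14 14 14 14 14 14 15 14 19 19 18
324  2  3  3  3  3  3  4  3  3  7 13 14 14 14 14 14 14 14 14 15 14 15 17 17 17
327  3  3  3  3  3  2  3  3  3  4  5 11 14 14 14 14 14 14 14 14 14 16 16 15 15
```

The near finger is now clear in front of the roll's face and the roll hangs on the peg. Open a little more and withdraw straight up.

Emit:
{"fn": "play_rows", "kwargs": {
  "steps": [
    [[0,0,0,0,0,0,0.062],[0,0,0,0,0,0,0.062],[0,0,-0.01,0,0,0,0.062],[0,0,-0.02,0,0,0,0.062],[0,0,-0.03,0,0,0,0.062],[0,0,-0.04,0,0,0,0.062],[0,0,-0.04,0,0,0,0.062],[0.03,-0.01,0,0,0,0,0.062],[0.04,-0.01,0,0,0,0,0.062],[0.04,-0.01,0,0,0,0,0.062],[0.04,0,0,0,0,0,0.062],[0.04,0,0,0,0,0,0.062]]
  ]
}}

```text
time_s: 26.65
tool_pos: [0.5276, 0.0764, 0.2651]
tool_rot: [179.8, 0.2, 89.9]
force: [0.5, -0.5, -0.1]
grip_width: 0.0621
grasp_force: 0.0
```

Emit:
{"fn": "play_rows", "kwargs": {
  "steps": [
    [[0.04,0,0,0,0,0,0.062],[0.04,0,0,0,0,0,0.062],[0.04,0,0,0,0,0,0.062],[0.04,0,0,0,0,0,0.062],[0,0,0,0,0,0,0.062],[0,0,0,0,0,0,0.062]]
  ]
}}

```text
time_s: 27.25
tool_pos: [0.5278, 0.2359, 0.2634]
tool_rot: [179.9, 0.3, 90.1]
force: [0.7, -0.8, 0.2]
grip_width: 0.0619
grasp_force: 0.0
```

```bash
cat > fin.py <<'E'
from h import *
import scipy.optimize as so
t=Cam("top");s=Cam("side");o=get_obs();print(o["tool_pos"],o["force"],o["time_s"])
th=np.linspace(0,2*np.pi,60)
exec(open("m2.py").read().split("p0=")[0])
for a in(-4,0,4):
    w=np.radians(a);c=np.array([.6487,-.1145,.094])-[.09*np.cos(w),.09*np.sin(w),0]
    print(a,"exp top",cv2.boundingRect(hull(t,np.r_[c,w,0])),"side",cv2.boundingRect(hull(s,np.r_[c,w,0])))
for n in("top","side"):
    for nm in("new_roll","carton","small_vial","tall_vial"):
        for d in silhouettes(n,nm)[:3]:print(n,nm,round(d["p"],2),d["extent"],d["pixels"].sum())
br=(t.f.min(2)>110).astype(np.uint8)
k,l,st,ce=cv2.connectedComponentsWithStats(br[120:260,310:445])
for i in range(1,k):
    if st[i,4]>40:print("white",st[i,:4]+[310,120,0,0],st[i,4],ce[i].round(1)+[310,120])
g=t.f[195:250,345:400].min(2)
for r in range(0,55,2):print(195+r," ".join("%2d"%(a//10) for a in g[r,::2]))
E
python3 fin.py
```

```text
[0.52849895 0.23350779 0.263616  ] [-0.02503921 -0.19352078 -0.63702388] 27.35
-4 exp top (346, 213, 56, 22) side (367, 259, 57, 73)
0 exp top (349, 213, 57, 22) side (368, 261, 60, 73)
4 exp top (352, 212, 57, 24) side (369, 263, 63, 73)
top new_roll 0.94 [348.1, 216.9, 405.8, 234.8] 836
top new_roll 0.6 [260.7, 236.6, 307.9, 286.1] 1697
top carton 0.87 [240.9, 317.6, 265.1, 348.5] 526
top carton 0.49 [316.9, 119.7, 436.9, 246.2] 7037
top tall_vial 0.69 [237.9, 165.6, 258.6, 180.6] 244
top tall_vial 0.35 [315.1, 123.9, 435.9, 239.4] 3872
side new_roll 0.82 [273.6, 271.8, 333.4, 313.2] 1900
side new_roll 0.6 [368.5, 263.1, 423.8, 332.8] 2849
side carton 0.9 [196.8, 252.5, 234.8, 308.3] 1465
side small_vial 0.61 [279.5, 323.4, 297.2, 360.8] 578
side tall_vial 0.63 [360.2, 222.9, 369.7, 252.8] 389
white [349 121  53  28] 833 [374.9 135.9]
white [317 148  89  86] 3072 [362.4 198.8]
white [410 158  28  47] 768 [420.7 180.6]
white [386 164  13   6] 58 [392.1 166.8]
white [389 174  22  16] 115 [402.  180.3]
195  7  5  5  5  6  6  6  6  6  6  9 12 12 12 12 12 23 21 12 12  7  5  5  5  5  6  
[... 1680 characters left out ...]
  1  1  1  1  1  1  0  0  1  1  1  1  5  5  5  2  8 14  9  1  1  1  2  2  1  1  1  1
237  1  1  1  1  1  1  0  0  1  0  0  1  4  5  5  1  5 21 19  2  1  1  2  2  1  1  1  1
239  1  1  1  2  0  1  0  0  1  1  0  1  4  5  5  2  2 15 14  2  1  2  2  1  2  1  1  1
241  1  1  1  1  1  0  0  1  1  1  1  1  6 10 11  3  2  2  2  2  2  2  2  2  1  2  1  2
243  2  1  2  2  1  0  0  0  1  1  1  2  8 12 12  4  2  2  1  2  2  1  2  2  1  1  2  2
245  2  2  2  2  1  1  0  1  1  2  2  2  8 13 13  5  2  2  2  2  2  2  2  2  1  1  1  2
247  1  1  2  2  1  1  1  1  1  2  2  2  5  7  7  3  2  2  2  2  2  2  2  2  2  1  2  2
249  1  2  2  2  1  1  1  1  1  1  1  2  2  2  2  2  2  2  2  1  2  2  2  2  3  2  1  1
```

From above, the peg tip (380,238) is where it was relative to the pointer. The roll matches its expected hung outline (348–406 × 217–235 against 349–406 × 213–235), and the bystanders' outlines haven't changed. Signing off.

```bash
python3 -c "
from cell import *
print(sign_off())"
```

```text
the job is handed in; nothing more can be done
None
```

The roll hangs on the carousel's empty peg, and the peg points over the pointer to within about 1 mm; I handed the job in at about 27 s. The carton and both vials were undisturbed. My first grasp closed on nothing and left the roll leaning less in its stand, and I viewed 12 pictures, over the limit of 10.

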